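Hang the dip baskets on the bench hook, largest first

TASK

The two wire dip baskets are to hang together on the steel bench hook: hang the large one first, well back towards the post, then the small one in front of it, each by its handle with the hook's arm through the handle, and let go of both. Leave the solid sheet-metal tin with the same sort of handle where it stands.

Things in the scene. Friction and masses are not known exactly. Their poses are not given: they have to be found in the camera images.
- hook_mid (a point): Fixed dark steel hook: 14 mm post on a 100 mm square foot, level round arm 10 mm thick, 140 mm long, free end turned up to 21 mm above the arm's centre line. Point: middle of the arm on its centre line, 205 mm up. x along the arm: free end -70 mm, post +70 mm; z up. A hung basket's grip centre is 31 mm above the centre line; seats: large x +28 mm, small x -32 mm.
- large_grip (a point): Large open-topped steel-wire basket, 44 (its x) x 110 (its y) x 55 mm high, 250 g. Its rigid 5 mm wire handle spans the width (y-z plane): up at both ends to 105 mm, then sloping to a middle peak at 135 mm; free opening 77 mm high under the peak. On the peak an upright wooden grip 24 x 24 x 40 mm. Point: grip centre, 157 mm above the bottom; z up. Same either way round.
- small_grip (a point): Small open-topped steel-wire basket, 36 (its x) x 74 (its y) x 40 mm high, 150 g. Its rigid 5 mm wire handle spans the width (y-z plane): up at both ends to 95 mm, then sloping to a middle peak at 115 mm; free opening 72 mm high under the peak. On the peak an upright wooden grip 24 x 24 x 40 mm. Point: grip centre, 137 mm above the bottom; z up. Same either way round.
- tin_grip (a point): Bystander: a solid-walled sheet-metal tin, 42 x 92 x 48 mm, with the same sort of wire handle and wooden grip (24 x 24 x 40 mm); not to be moved. This point is the centre of its grip, 145 mm above its bottom. Its top is 165 mm above the bench.

How it is judged:
On the way, in this order (a step that is already met when the one before it is completed fails the run):
1. the large basket hangs on the hook's arm by its handle, let go, before the small one (x of large_grip in the frame of hook_mid between -0.07 and 0.062 m and y of large_grip in the frame of hook_mid between -0.016 and 0.016 m and z of large_grip in the frame of hook_mid between 0.018 and 0.044 m and angle between large_grip's own z axis and vertical below 0.25 rad and contact force between large and hook above 0.4 N and contact force between the fingers and large below 0.2 N and distance between small_grip and hook_mid above 0.12 m), for 0.2 s.
2. the small basket hangs on the arm as well, in front of the large one, let go (x of small_grip in the frame of hook_mid between -0.07 and 0.062 m and y of small_grip in the frame of hook_mid between -0.016 and 0.016 m and z of small_grip in the frame of hook_mid between 0.018 and 0.044 m and angle between each of small_grip, large_grip's own z axis and vertical below 0.25 rad and contact force between each of small, large and hook above 0.4 N and contact force between the fingers and small below 0.2 N and x of large_grip in the frame of hook_mid between -0.07 and 0.062 m and y of large_grip in the frame of hook_mid between -0.016 and 0.016 m and z of large_grip in the frame of hook_mid between 0.018 and 0.044 m and contact force between the fingers and large below 0.2 N), for 0.2 s.
At the end, for the whole second after the job is handed in: Both baskets hang by their handles on the arm, the small one nearer the free end: grip centres within 16 mm of the arm across it and 18 to 44 mm above its centre line, tilted under 14 degrees, borne by the hook, let go, at rest; the tin within 30 mm of its start (all of step 2 and linear speed of each of large, small below 0.06 m/s and distance of tin_grip from where it was at the start of the episode below 0.03 m); the robot touches nothing.
It fails at once if the solid tin is moved by more than 30 mm (distance of tin_grip from where it was at the start of the episode above 0.03 m).
It also fails if it takes over 64 s, if anything falls off the work surface, if the arm or the gripper's body presses on something with over 40 N, if the wrist force passes 120 N, or if a joint passes its speed limit or range.

ROBOT

A 6-joint arm with a two-finger parallel gripper is mounted at the origin on the work surface. World frame = base frame: x ahead of the robot, y to its left, z up, the work surface at z = 0. Lengths are in m, angles in rad, forces in N, time in s.
With the tool pointing down it reaches from about 0.275 to 0.725 m from the base axis. Payload 5.6 kg.
Tool frame: the origin (TCP) lies at the very end of the fingers, on their centre line; the grasp point (between the pads) lies 19 mm behind it; z points along the fingers, y is the direction in which the jaws open and shut (so a half turn about z gives the same grasp; the last joint's range is limited). The gripper opens to 85 mm and grips with 20 to 120 N. Pads are 22 mm wide; open, the fingers measure 114 mm over their backs; the gripper's body (76 mm by 85 mm) begins 54 mm behind the grasp point. The pads swing forward as they close: fully open they stand 13 mm farther back than shut.
Start: joints at [-1.035, 0.255, 0.108, 0, -1.424, -0.285], TCP at [0.137, -0.533, 0.231] pointing down, gripper open.
Joint ranges: [-2.95, 2.95], [-1.21, 1.97], [-1.09, 1.5], [-2.87, 1.71], [-2.94, -0.07], [-3.05, 3.05]. Speed limits (rad/s): [2.57, 2.57, 3.14, 3.14, 3.14, 3.14].

INTERFACE

Orientations are given as a rotation vector (axis times angle).
In Python, from station import manip gives the robot as it stands. The module is installed in compiled form; this text tells all that it offers.
- The arm moves only by the tool servo_tool, never from a script. Its argument "series" is a list of rows, each an object with "delta_rot": the turn, a rotation vector about the tool's x, y, z in rad, a list of three; "delta_pos": the shift along the tool's x, y, z in mm, a list of three; "gripper": the opening, from -1 (shut) to 1 (fully open). In form: [{"delta_rot": [wx, wy, wz], "delta_pos": [x, y, z], "gripper": gripper}, ...]. A call has 1 to 8 rows; each row shifts and turns the pose as measured when the row begins, along the tool's axes as they then stand; what a row does not reach is not made up. A row lasts 1/12 s, in which the tool goes at most 41.7 mm and 7.16 degrees, less where a joint would pass 70% of its speed; a pose out of reach is approached as far as the arm can. A call is refused whole if a number of a shift passes 41.7 or a number of a turn 0.125, either way. A call with a gripper value outside its range is refused whole. The fingers move at their own pace and stop on an object; "squeeze" is the grip in N (left out, the last holds). Time passes only in rows, so rows that do not move let the fingers close. It gives the time, the measured TCP pose, the force and the opening at its end, in the units of the state.
- manip.get_obs(): the state, without advancing time (a new reading comes with each control period).
- manip.get_image(name): name is "scene" or "side" or "wrist"; returns (picture, depth): 420x560x3 uint8, blue, green, red; 420x560 float32, m along the optical axis (not along the pixel's ray), 0 where there is no reading.
- manip.camera_params(name): a dict with "fovy" (degrees; the focal length in pixels is half the picture's height over the tangent of half this angle, whatever the lens; pixels are square), "cx", "cy" (the principal point, pixels), "R" (3x3) and "t" (3): a world point X has camera coordinates R X + t. Camera axes: x right, y down, z forward; pixel columns grow to the right and rows downward; lengths in m; the calibration is good to about 2 mm. The wrist camera is an equidistant fisheye: a pixel r from the principal point sees the ray r / f radians off the axis. A picture is of the moment at which its call begins: read the wrist's pose just before it. camera_params takes no time and is no camera call; for the wrist camera it gives the pose at the moment of the call.
- manip.sign_off(): hands the job in, once; it reports no verdict.
The state is a dict: "time_s": time; "joints": joint angles; "dq": joint speeds; "joint_efforts": joint torques, N m; "ee_pos": TCP position; "orientation": TCP orientation; "ft_force": force on the tool from outside, world axes, zero at the start; "moment": the same for the moment, N m; "finger_gap": opening from 0.0 (shut) to 1.0 (fully open).
Only numpy, scipy, OpenCV 4.12 (cv2) and the standard library are available. Lean on these libraries where they do the work, as an engineer would, in place of code of your own. Each camera call takes 0.05 s, during which the arm holds its last target. There are 200 camera calls.

## Working session

There is one attempt and no reset: what is moved stays moved. The work goes in short steps, Python scripts to look and compute and a tool call to move; the robot and the scene stay as the last step left them, time stands still between calls to the robot, and variables do not carry over. Pictures are saved under pics/ and viewed, about 8 in all and at most 12, crops included, and the job is handed in when it is done.

Besides the shell and the picture viewer there is one more tool, called after "Request:" as a command line: name --argument value ..., lists and objects as JSON in quotes. servo_tool: Moves the arm, as the interface text tells. Its arguments: {"type":"object","properties":{"series":{"type":"array"},"squeeze":{"type":"number"}},"required":["series"]}

```bash
mkdir -p pics; cat > h.py <<'E'
import numpy as np, cv2
from station import manip
from scipy.spatial.transform import Rotation as Ro
def cam(n):
    p=manip.camera_params(n); im,d=manip.get_image(n)
    p['f']=im.shape[0]/2/np.tan(np.radians(p['fovy'])/2); p['R']=np.array(p['R']);p['t']=np.array(p['t']); return im,d,p
def cloud(d,p):  # world points per pixel (pinhole)
    v,u=np.mgrid[:d.shape[0],:d.shape[1]]
    c=np.stack([(u-p['cx'])/p['f']*d,(v-p['cy'])/p['f']*d,d],-1)
    return (c-p['t'])@p['R']
E
python3 - <<'E'
from h import *
for n in('scene','side'):
    im,d,p=cam(n); cv2.imwrite(f'pics/{n}0.png',im); np.savez(f'{n}0.npz',im=im,d=d,**{k:np.array(v) for k,v in p.items()})
    print(n,p['f'],p['cx'],p['cy'],(-p['R'].T@p['t']).round(3),p['R'][2].round(2))
print(manip.get_obs())
E
```

```text
scene 382.61682760948594 280.1854561088428 205.94369447661512 [0.965 0.331 0.929] [-0.45 -0.37 -0.81]
side 529.5166497106162 280.6484329578916 199.35481173940462 [0.457 0.872 1.188] [ 0.09 -0.64 -0.76]
{'time_s': 0.1, 'joints': array([-1.03535400e+00,  2.55658995e-01,  1.07162446e-01, -3.73295255e-04,
       -1.42392222e+00, -2.84591818e-01]), 'dq': array([0.00036837, 0.00046145, 0.00394306, 0.00124323, 0.00101254,
       0.00093296]), 'joint_efforts': array([-1.05788065e-03, -3.87602770e+01,  2.38473487e+01,  5.37777677e+00,
       -3.79249163e-03, -8.26493732e-06]), 'ee_pos': array([ 0.13645052, -0.53235621,  0.23052019]), 'orientation': array([ 3.92878474e-01, -3.11661811e+00, -2.56823554e-03]), 'ft_force': array([ 0.8072989 , -0.24723784,  0.03370417]), 'moment': array([0.05071525, 0.0484553 , 0.04508724]), 'finger_gap': 0.9985477426331202}
```

View pics/scene0.png

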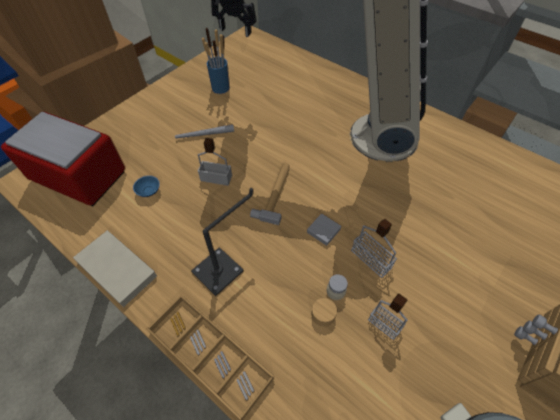

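View pics/side0.png

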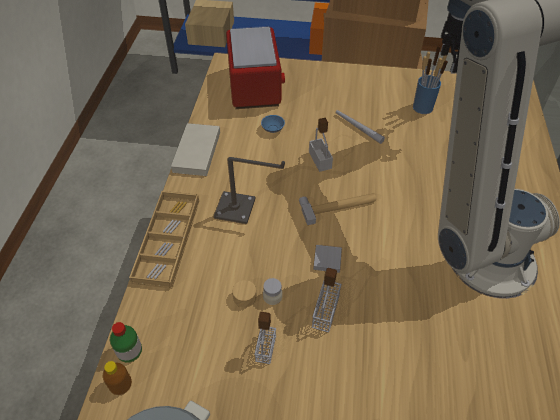

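The scene view shows the grips at about (384,227) for the large basket, (398,303) for the small and (209,146) for the tin, with the hook arm running (208,233)→(251,192). In the side view the grips are at (330,277), (264,320) and (322,125), and the arm runs (231,160)→(283,164).

```bash
cat > m1.py <<'E'
from h import *
pts={'scene':dict(large=(384,227),small=(398,303),tin=(209,146)),'side':dict(large=(330,277),small=(264,320),tin=(322,125))}
rays={}
for n in pts:
    z=np.load(f'{n}0.npz'); im,d=z['im'],z['d']; p={k:z[k] for k in('f','cx','cy','R','t')}
    W=cloud(d,p); C=-p['R'].T@p['t']
    def ray(uv): 
        r=p['R'].T@np.array([(uv[0]-p['cx'])/p['f'],(uv[1]-p['cy'])/p['f'],1]); return C,r/np.linalg.norm(r)
    for k,(u,v) in pts[n].items():
        hsv=im[v-16:v+17,u-16:u+17].astype(int); w=W[v-16:v+17,u-16:u+17]
        m=(hsv.max(-1)<95)&(hsv[...,2]>hsv[...,0]+8)&(w[...,2]>.09)&(w[...,2]<.25)
        nl,lab,st,ce=cv2.connectedComponentsWithStats(m.astype(np.uint8)); i=1+st[1:,4].argmax(); mm=lab==i
        q=w[mm]; c=ce[i]+[u-16,v-16]; rays[n,k]=ray(c)
        top=q[q[:,2]>q[:,2].max()-.004]
        print(n,k,st[i,4],c.round(1),'med',np.median(q,0).round(3),'zrange',q[:,2].min().round(3),q[:,2].max().round(3),'top',top.mean(0).round(3),len(top))
        # handle/basket yaw: points of the body around (height 15mm..grip bottom)
        cxy=np.median(q,0)[:2]; b=W.reshape(-1,3); b=b[(np.hypot(*(b[:,:2]-cxy).T)<.075)&(b[:,2]>.03)&(b[:,2]<.115)]
        if len(b)>10:
            rc=cv2.minAreaRect((b[:,:2]*1000).astype(np.float32)); print('   body',rc,len(b))
    # hook arm
    b=W.reshape(-1,3); dark=im.reshape(-1,3).max(1)<90
    vv,uu=np.mgrid[:420,:560]; box={'scene':(200,258,185,240),'side':(226,290,150,172)}[n]
    s=((uu>=box[0])&(uu<=box[1])&(vv>=box[2])&(vv<=box[3])).ravel()&dark&(b[:,2]>.17)&(b[:,2]<.26)
    a=b[s]; dd=a-a.mean(0); e=np.linalg.svd(dd[:,:2],full_matrices=0)[2][0]; t=dd[:,:2]@e
    print(n,'arm',len(a),a.mean(0).round(3),e.round(3),'ends',(a.mean(0)[:2]+e*t.min()).round(3),(a.mean(0)[:2]+e*t.max()).round(3),'z',np.percentile(a[:,2],[5,50,95]).round(3))
for k in('large','small','tin'):
    (c1,r1),(c2,r2)=rays['scene',k],rays['side',k]
    s=np.linalg.lstsq(np.c_[r1,-r2],c2-c1,rcond=None)[0]; a,b=c1+s[0]*r1,c2+s[1]*r2
    print('tri',k,((a+b)/2).round(4),'gap',np.linalg.norm(a-b).round(4))
E
python3 m1.py
python3 - <<'E'
import cv2,numpy as np
a=cv2.imread('pics/scene0.png');b=cv2.imread('pics/side0.png')
f=lambda i,x,y,w,h:cv2.resize(i[y:y+h,x:x+w],(400,300),interpolation=cv2.INTER_CUBIC)
cv2.imwrite('pics/crop0.png',np.vstack([np.hstack([f(a,340,210,120,90+30),f(b,240,255,120,120)]),np.hstack([f(a,180,180,90,68),f(b,210,140,90,68)])]))
E
```

```text
scene large 199 [383.2 227.6] med [0.441 0.212 0.17 ] zrange 0.122 0.182 top [0.434 0.211 0.179] 56
   body ((432.6369323730469, 211.26039123535156), (111.4167251586914, 46.99614715576172), 80.18897247314453) 384
scene small 193 [397.8 302.8] med [0.576 0.329 0.157] zrange 0.107 0.162 top [0.568 0.33  0.159] 52
   body ((565.8185424804688, 329.29833984375), (75.39705657958984, 38.68806076049805), 87.53746032714844) 271
scene tin 143 [208.9 144.9] med [ 0.498 -0.311  0.157] zrange 0.114 0.169 top [ 0.493 -0.315  0.167] 40
   body ((492.175537109375, -317.0701904296875), (45.99159622192383, 95.5573501586914), 25.414342880249023) 386
scene arm 330 [ 0.662 -0.079  0.208] [ 0.997 -0.073] ends [ 0.578 -0.073] [ 0.728 -0.084] z [0.185 0.21  0.214]
side large 192 [329.7 276.8] med [0.433 0.221 0.173] zrange 0.138 0.181 top [0.432 0.215 0.178] 38
   body ((432.3477478027344, 213.50106811523438), (113.7010269165039, 45.41895294189453), 79.95231628417969) 261
side small 193 [264.  320.6] med [0.565 0.339 0.154] zrange 0.117 0.161 top [0.564 0.335 0.159] 26
   body ((565.8587646484375, 332.05206298828125), (75.8834228515625, 37.80109786987305), 87.05647277832031) 200
side tin 127 [322.4 125. ] med [ 0.492 -0.307  0.154] zrange 0.125 0.168 top [ 0.493 -0.309  0.166] 15
   body ((492.17669677734375, -313.166748046875), (45.43217468261719, 98.2648696899414), 25.551483154296875) 273
side arm 246 [ 0.658 -0.077  0.205] [-0.997  0.076] ends [ 0.725 -0.082] [ 0.574 -0.07 ] z [0.182 0.207 0.216]
tri large [0.4319 0.211  0.1559] gap 0.0012
tri small [0.5658 0.3297 0.1358] gap 0.0007
tri tin [ 0.4915 -0.3184  0.1435] gap 0.0024
```

View pics/crop0.png

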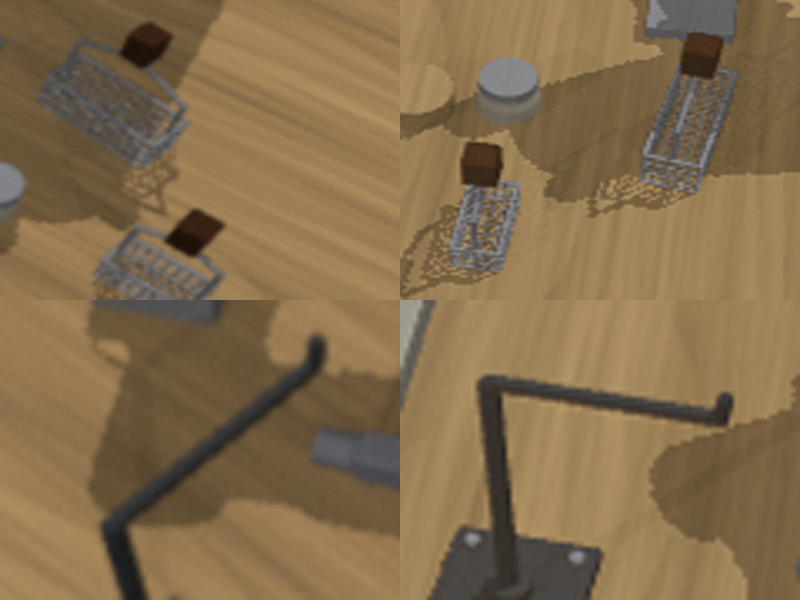

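All three grips triangulate to the expected heights (156, 136 and 144 mm, against 157, 137 and 145 mm). Next I'll fit the hook arm's centre line as the intersection of two view planes.

```bash
cat >> h.py <<'E'
def go(xy,z,yaw=None):  # tool-frame deltas to a TCP target; yaw = world angle (deg) of tool y
    o=manip.get_obs(); R=Ro.from_rotvec(o['orientation']).as_matrix()
    d=R.T@(np.array([*xy,z])-o['ee_pos'])*1000
    y=np.degrees(np.arctan2(R[1,1],R[0,1]))
    print('t',round(o['time_s'],2),'tcp',o['ee_pos'].round(4),'yaw',y.round(2),'tilt z',R[:,2].round(3),'gap',round(o['finger_gap'],3),'F',o['ft_force'].round(2))
    print('delta mm',d.round(1),'|d|',np.linalg.norm(d).round(1))
    if yaw is not None:
        ry=np.radians(yaw); Rt=np.array([[np.sin(ry),np.cos(ry),0],[-np.cos(ry),np.sin(ry),0],[0,0,-1]]); Rt[:,0]=np.cross(Rt[:,1],Rt[:,2])
        print('rot',Ro.from_matrix(R.T@Rt).as_rotvec().round(4), 'd after rot',(Rt.T@R@d).round(1))
E
python3 - <<'E'
from h import *
L={}
for n,box in(('scene',(206,249,193,236)),('side',(233,277,152,170))):
    z=np.load(f'{n}0.npz'); im,d=z['im'],z['d']; p={k:z[k] for k in('f','cx','cy','R','t')}
    W=cloud(d,p); vv,uu=np.mgrid[:420,:560]
    m=(uu>box[0]+3)&(uu<box[1]-4)&(vv>box[2])&(vv<box[3])&(W[...,2]>.19)&(W[...,2]<.225)
    P=np.c_[uu[m],vv[m]].astype(np.float32); l=cv2.fitLine(P,cv2.DIST_HUBER,0,.01,.01).ravel()
    C=-p['R'].T@p['t']; r=[p['R'].T@np.array([(l[2]+s*l[0]-p['cx'])/p['f'],(l[3]+s*l[1]-p['cy'])/p['f'],1]) for s in(-20,20)]
    nn=np.cross(*r); L[n]=(nn/np.linalg.norm(nn),C); print(n,m.sum(),l.round(2), 'len px',(P@l[:2]).ptp() if hasattr(P,'ptp') else 0)
(n1,c1),(n2,c2)=L['scene'],L['side']; e=np.cross(n1,n2); e/=np.linalg.norm(e); e*=np.sign(e[0])
A=np.array([n1,n2,[1,0,0]]); x0=np.linalg.solve(A,[n1@c1,n2@c2,.65]); print('line at x=.65',x0.round(4),'dir',e.round(4),np.degrees(np.arctan2(e[1],e[0])))
# extents along the arm from depth + post location
for n in('scene','side'):
    z=np.load(f'{n}0.npz'); p={k:z[k] for k in('f','cx','cy','R','t')}; W=cloud(z['d'],p).reshape(-1,3)
    q=(W-x0)@e; off=W-x0-q[:,None]*e; near=np.hypot(off[:,0],off[:,1])<.015
    for lo,hi in((.06,.17),(.195,.22),(.216,.24)):
        s=near&(W[:,2]>lo)&(W[:,2]<hi)&(abs(q)<.12)
        print(n,lo,s.sum(),np.percentile(q[s],[0,2,50,98,100]).round(4) if s.any() else '', np.median(W[s],0).round(4))
go((.4325,.2115),.25,80.1)
E
```

```text
scene 195 [  0.78  -0.63 226.98 212.64] len px 0
side 140 [9.9000e-01 1.5000e-01 2.5447e+02 1.6225e+02] len px 0
line at x=.65 [ 0.65   -0.0864  0.1967] dir [ 0.9981 -0.0562  0.0253] -3.2214657674644966
scene 0.06 138 [0.0618 0.0631 0.0716 0.0762 0.0766] [ 0.724  -0.0805  0.1191]
scene 0.195 297 [-0.0728 -0.068   0.0097  0.0761  0.0774] [ 0.66   -0.079   0.2106]
scene 0.216 21 [-0.0759 -0.0757 -0.07   -0.0665 -0.0664] [ 0.58   -0.0729  0.2242]
side 0.06 132 [0.06   0.0604 0.0659 0.0747 0.0761] [ 0.7187 -0.0798  0.1182]
side 0.195 226 [-0.0757 -0.0732  0.0051  0.0741  0.0772] [ 0.6553 -0.0766  0.2074]
side 0.216 12 [-0.0757 -0.0756 -0.0716 -0.0676 -0.0676] [ 0.5784 -0.0718  0.2223]
t 0.1 tcp [ 0.1365 -0.5324  0.2305] yaw 104.37 tilt z [-0.001  0.002 -1.   ] gap 0.999 F [ 0.81 -0.25  0.03]
delta mm [-471.4  647.1  -18.5] |d| 800.8
rot [ 0.0016 -0.0005  0.4236] d after rot [-163.8  783.7  -19.5]
```

Request:
servo_tool --series '[{"delta_rot": [0, 0, 0], "delta_pos": [-23, 32, -1], "gripper": 1}, {"delta_rot": [0, 0, 0], "delta_pos": [-23, 32, -1], "gripper": 1}, {"delta_rot": [0, 0, 0], "delta_pos": [-23, 32, -1], "gripper": 1}, {"delta_rot": [0, 0, 0], "delta_pos": [-23, 32, -1], "gripper": 1}, {"delta_rot": [0, 0, 0], "delta_pos": [-23, 32, -1], "gripper": 1}, {"delta_rot": [0, 0, 0], "delta_pos": [-23, 32, -1], "gripper": 1}, {"delta_rot": [0, 0, 0], "delta_pos": [-23, 32, -1], "gripper": 1}, {"delta_rot": [0, 0, 0], "delta_pos": [-23, 32, -1], "gripper": 1}]' --squeeze 40

```text
time_s: 0.77
ee_pos: [0.2508, -0.2312, 0.2323]
orientation: [0.371, -3.112, -0.021]
ft_force: [2.4, -0.4, 0.7]
finger_gap: 0.998
```

Request:
servo_tool --series '[{"delta_rot": [0, 0, 0], "delta_pos": [-23, 32, -1], "gripper": 1}, {"delta_rot": [0, 0, 0], "delta_pos": [-23, 32, -1], "gripper": 1}, {"delta_rot": [0, 0, 0], "delta_pos": [-23, 32, -1], "gripper": 1}, {"delta_rot": [0, 0, 0], "delta_pos": [-23, 32, -1], "gripper": 1}, {"delta_rot": [0, 0, 0], "delta_pos": [-23, 32, -1], "gripper": 1}, {"delta_rot": [0, 0, 0], "delta_pos": [-23, 32, -1], "gripper": 1}, {"delta_rot": [0, 0, 0], "delta_pos": [-23, 32, -1], "gripper": 1}, {"delta_rot": [0, 0, 0], "delta_pos": [-23, 32, -1], "gripper": 1}]'

```text
time_s: 1.43
ee_pos: [0.3674, 0.0768, 0.2439]
orientation: [0.374, -3.116, -0.025]
ft_force: [2.1, -1.0, -0.4]
finger_gap: 0.999
```

```bash
python3 -c "
from h import *
go((.4325,.2115),.25,80.1)"
```

```text
t 1.43 tcp [0.3674 0.0768 0.2439] yaw 103.7 tilt z [-0.005  0.016 -1.   ] gap 0.999 F [ 2.08 -1.03 -0.42]
delta mm [-95.1 115.5  -4.3] |d| 149.7
rot [ 0.0158 -0.0044  0.4119] d after rot [-40.9 143.9  -6.1]
```

Request:
servo_tool --series '[{"delta_rot": [0.004, 0, 0.105], "delta_pos": [0, 0, 0], "gripper": 1}, {"delta_rot": [0.004, 0, 0.105], "delta_pos": [0, 0, 0], "gripper": 1}, {"delta_rot": [0.004, 0, 0.105], "delta_pos": [0, 0, 0], "gripper": 1}, {"delta_rot": [0.004, 0, 0.105], "delta_pos": [0, 0, 0], "gripper": 1}, {"delta_rot": [0, 0, 0], "delta_pos": [-10, 36, -1], "gripper": 1}, {"delta_rot": [0, 0, 0], "delta_pos": [-10, 36, -1], "gripper": 1}, {"delta_rot": [0, 0, 0], "delta_pos": [-10, 36, -1], "gripper": 1}, {"delta_rot": [0, 0, 0], "delta_pos": [-8, 28, -1], "gripper": 1}]'

```text
time_s: 2.1
ee_pos: [0.4304, 0.212, 0.2449]
orientation: [-0.306, -3.117, 0.005]
ft_force: [-0.2, 0.2, 0.9]
finger_gap: 1.001
```

```bash
python3 - <<'E'
from h import *
go((.4325,.2115),.25,80.1)
o=manip.get_obs(); im,d,p=cam('wrist'); cv2.imwrite('pics/w1.png',im)
E
```

```text
t 2.1 tcp [0.4304 0.212  0.2449] yaw 78.78 tilt z [-0.009 -0.002 -1.   ] gap 1.001 F [-0.22  0.23  0.92]
delta mm [-2.1 -0.1 -5.1] |d| 5.5
rot [-0.0038 -0.009  -0.023 ] d after rot [-2.1 -0.1 -5.1]
```

View pics/w1.png

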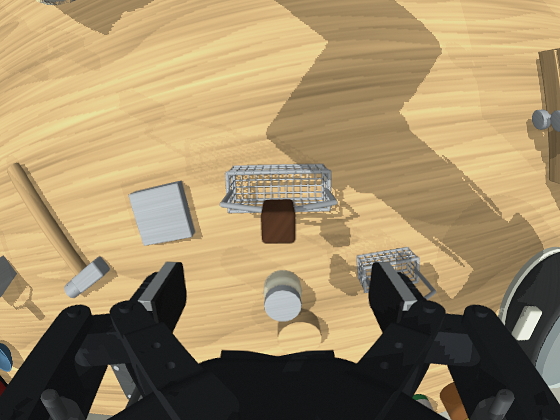

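The wrist view shows the large grip at about (278,222), centred between the finger pads at columns 175 and 385, with the basket square to the jaws. I'll check its position through the fisheye, then descend.

```bash
cat >> h.py <<'E'
def wcloud(d,p):
    v,u=np.mgrid[:d.shape[0],:d.shape[1]]; x,y=u-p['cx'],v-p['cy']; r=np.hypot(x,y)+1e-9; th=r/p['f']
    c=np.stack([x/r*np.tan(th)*d,y/r*np.tan(th)*d,d],-1); return (c-p['t'])@p['R']
E
python3 - <<'E'
from h import *
im,d,p=cam('wrist'); W=wcloud(d,p)
go((.4325,.2115),.25,80.1)
def top(box,z0,z1):
    a=W[box[1]:box[3],box[0]:box[2]].reshape(-1,3); a=a[(a[:,2]>z0)&(a[:,2]<z1)]; print(len(a),a.mean(0).round(4),a.min(0).round(4),a.max(0).round(4))
    return a
a=top((255,195,300,250),.168,.185)
print(cv2.minAreaRect((a[:,:2]*1000).astype(np.float32)))
E
```

```text
t 2.2 tcp [0.4309 0.213  0.2437] yaw 78.89 tilt z [-0.011 -0.003 -1.   ] gap 1.003 F [ 0.62 -0.45 -1.13]
delta mm [-1.8 -1.2 -6.4] |d| 6.7
rot [-0.0055 -0.0103 -0.0212] d after rot [-1.9 -1.2 -6.3]
1209 [0.4315 0.2115 0.1763] [0.4197 0.1981 0.168 ] [0.4463 0.2244 0.179 ]
((432.687744140625, 211.06532287597656), (23.61101722717285, 23.938108444213867), 78.99531555175781)
```

Request:
servo_tool --series '[{"delta_rot": [-0.005, -0.01, -0.02], "delta_pos": [-2, -1, 0], "gripper": 1}, {"delta_rot": [0, 0, 0], "delta_pos": [0, 0, 34], "gripper": 1}, {"delta_rot": [0, 0, 0], "delta_pos": [0, 0, 34], "gripper": 1}, {"delta_rot": [0, 0, 0], "delta_pos": [0, 0, 25], "gripper": 1}, {"delta_rot": [0, 0, 0], "delta_pos": [0, 0, 0], "gripper": 1}]'

```text
time_s: 2.62
ee_pos: [0.4329, 0.2103, 0.1484]
orientation: [0.264, 3.126, 0.004]
ft_force: [-0.3, -0.4, -0.1]
finger_gap: 0.996
```

```bash
python3 -c "
from h import *
go((.4325,.2115),.140,80.1)"
```

```text
t 2.62 tcp [0.4329 0.2103 0.1484] yaw 80.35 tilt z [ 0.004  0.002 -1.   ] gap 0.996 F [-0.31 -0.4  -0.14]
delta mm [0.7 1.1 8.4] |d| 8.5
rot [0.0031 0.004  0.0043] d after rot [0.6 1.1 8.4]
```

Lower the last bit and close.

Request:
servo_tool --series '[{"delta_rot": [0, 0, 0], "delta_pos": [0.5, 1, 8], "gripper": 1}, {"delta_rot": [0, 0, 0], "delta_pos": [0, 0, 0], "gripper": -1}, {"delta_rot": [0, 0, 0], "delta_pos": [0, 0, 0], "gripper": -1}, {"delta_rot": [0, 0, 0], "delta_pos": [0, 0, 0], "gripper": -1}, {"delta_rot": [0, 0, 0], "delta_pos": [0, 0, 0], "gripper": -1}, {"delta_rot": [0, 0, 0], "delta_pos": [0, 0, 0], "gripper": -1}, {"delta_rot": [0, 0, 0], "delta_pos": [0, 0, 0], "gripper": -1}, {"delta_rot": [0, 0, 0], "delta_pos": [0, 0, 0], "gripper": -1}]' --squeeze 50

```text
time_s: 3.28
ee_pos: [0.4349, 0.2113, 0.1469]
orientation: [0.261, 3.118, 0.014]
ft_force: [-0.3, -0.8, -2.3]
finger_gap: 0.268
```

```bash
python3 -c "
from h import *
go((.4325,.2115),.140,80.1)"
```

```text
t 3.28 tcp [0.4349 0.2113 0.1469] yaw 80.42 tilt z [ 0.013  0.008 -1.   ] gap 0.268 F [-0.27 -0.85 -2.26]
delta mm [ 2.4 -0.3  6.8] |d| 7.3
rot [0.01   0.0117 0.0055] d after rot [ 2.4 -0.2  6.9]
```

Request:
servo_tool --series '[{"delta_rot": [0, 0, 0], "delta_pos": [0, 0, -15], "gripper": -1}, {"delta_rot": [0, 0, 0], "delta_pos": [0, 0, -30], "gripper": -1}, {"delta_rot": [0, 0, 0], "delta_pos": [0, 0, -35], "gripper": -1}, {"delta_rot": [0, 0, 0], "delta_pos": [0, 0, -35], "gripper": -1}, {"delta_rot": [0, 0, 0], "delta_pos": [0, 0, -10], "gripper": -1}, {"delta_rot": [0, 0, 0], "delta_pos": [0, 0, 0], "gripper": -1}]'

```text
time_s: 3.78
ee_pos: [0.4304, 0.2085, 0.2732]
orientation: [0.264, 3.128, 0.003]
ft_force: [1.0, -0.2, -3.4]
finger_gap: 0.269
```

```bash
python3 -c "
from h import *
go((.515,-.0715),.263,86)
im,d,p=cam('side');cv2.imwrite('pics/s1.png',im[60:420,200:500])"
```

```text
t 3.78 tcp [0.4304 0.2085 0.2732] yaw 80.36 tilt z [ 0.003  0.002 -1.   ] gap 0.269 F [ 0.95 -0.2  -3.42]
delta mm [-130.3 -261.9    9.9] |d| 292.7
rot [ 0.0022  0.0029 -0.0984] d after rot [-104.  -273.5   10.2]
```

View pics/s1.png

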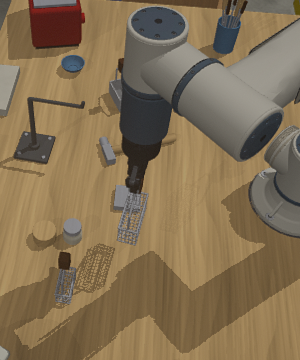

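The large basket is lifted (at about (133,215) in the crop) and hangs upright; the small one stays put at (65,280). Next I'll move in front of the hook's free end.

Request:
servo_tool --series '[{"delta_rot": [0, 0, -0.05], "delta_pos": [-5, -10, 1], "gripper": -1}, {"delta_rot": [0, 0, -0.05], "delta_pos": [-12, -30, 1], "gripper": -1}, {"delta_rot": [0, 0, 0], "delta_pos": [-15, -36, 1], "gripper": -1}, {"delta_rot": [0, 0, 0], "delta_pos": [-15, -36, 1], "gripper": -1}, {"delta_rot": [0, 0, 0], "delta_pos": [-15, -36, 1], "gripper": -1}, {"delta_rot": [0, 0, 0], "delta_pos": [-15, -36, 1], "gripper": -1}, {"delta_rot": [0, 0, 0], "delta_pos": [-15, -36, 1], "gripper": -1}, {"delta_rot": [0, 0, 0], "delta_pos": [-8, -25, 1], "gripper": -1}]'

```text
time_s: 4.5
ee_pos: [0.5084, -0.0481, 0.2482]
orientation: [-0.08, -3.121, -0.0]
ft_force: [0.6, 1.6, -2.5]
finger_gap: 0.276
```

```bash
python3 -c "
from h import *
go((.520,-.0715),.263,86)"
```

```text
t 4.5 tcp [ 0.5084 -0.0481  0.2482] yaw 87.07 tilt z [-0.019  0.001 -1.   ] gap 0.276 F [ 0.57  1.58 -2.52]
delta mm [-12.5 -22.8 -15. ] |d| 30.0
rot [-0.0006 -0.0191  0.0187] d after rot [-13.2 -22.6 -14.8]
```

Request:
servo_tool --series '[{"delta_rot": [0, -0.019, 0.019], "delta_pos": [-12, -23, -15], "gripper": -1}, {"delta_rot": [0, 0, 0], "delta_pos": [0, 0, 0], "gripper": -1}, {"delta_rot": [0, 0, 0], "delta_pos": [0, 0, 0], "gripper": -1}]'

```text
time_s: 4.75
ee_pos: [0.5176, -0.0783, 0.2551]
orientation: [-0.123, -3.125, 0.003]
ft_force: [-1.1, 1.1, -2.6]
finger_gap: 0.273
```

```bash
python3 - <<'E'
from h import *
go((.520,-.0715),.263,86)
im,d,p=cam('wrist'); W=wcloud(d,p); cv2.imwrite('pics/w2.png',im); np.savez('w2.npz',W=W,im=im)
a=W.reshape(-1,3); a=a[(a[:,2]>.195)&(a[:,2]<.235)&(a[:,0]>.56)&(a[:,0]<.75)&(abs(a[:,1]+.08)<.03)]
print(len(a))
for lo in np.arange(.56,.75,.02):
    b=a[(a[:,0]>=lo)&(a[:,0]<lo+.02)]
    if len(b): print(lo.round(2),len(b),b.mean(0).round(4),b[:,1].min().round(4),b[:,1].max().round(4),b[:,2].max().round(4))
E
```

```text
t 4.75 tcp [ 0.5176 -0.0783  0.2551] yaw 85.48 tilt z [-0.014 -0.002 -1.   ] gap 0.273 F [-1.06  1.05 -2.58]
delta mm [-1.8  6.9 -7.9] |d| 10.7
rot [-0.0026 -0.0137 -0.009 ] d after rot [-2.   6.9 -7.9]
488
0.56 206 [ 0.5764 -0.0746  0.2223] -0.0796 -0.0696 0.2271
0.58 118 [ 0.5944 -0.0766  0.2109] -0.0815 -0.0711 0.2259
0.6 164 [ 0.6057 -0.0774  0.2087] -0.0825 -0.0721 0.2112
```

View pics/w2.png

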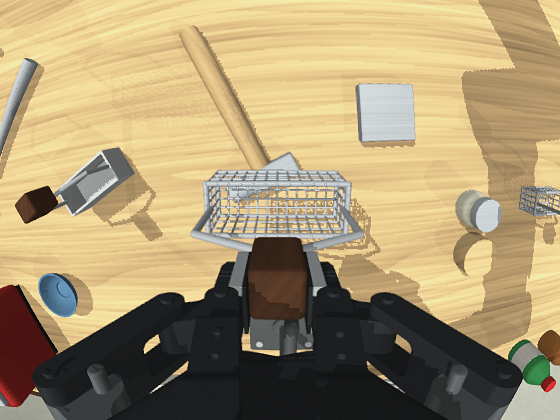

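The wrist view shows the large basket held square at about (277,205), with the hook tip hidden under the gripper near (290,335). Depth puts the tip at (0.576,−0.0746) and z 0.227, and the arm's slope matches the earlier fit. I'll correct the pose, then advance along the arm.

Request:
servo_tool --series '[{"delta_rot": [-0.002, -0.014, -0.009], "delta_pos": [-2, 8, -9], "gripper": -1}, {"delta_rot": [0, 0, 0], "delta_pos": [0, 0, 0], "gripper": -1}, {"delta_rot": [0, 0, 0], "delta_pos": [0, 0, 0], "gripper": -1}]'

```text
time_s: 5.05
ee_pos: [0.5195, -0.0675, 0.2629]
orientation: [-0.103, -3.138, 0.001]
ft_force: [-0.7, 1.0, -2.6]
finger_gap: 0.272
```

```bash
python3 -c "
from h import *
go((.600,-.0765),.263,85.5)"
```

```text
t 5.05 tcp [ 0.5195 -0.0675  0.2629] yaw 86.23 tilt z [-0.002 -0.001 -1.   ] gap 0.272 F [-0.74  1.04 -2.57]
delta mm [-81.   -3.7  -0.3] |d| 81.0
rot [-0.0008 -0.0018  0.0128] d after rot [-81.   -2.6  -0.1]
```

Request:
servo_tool --series '[{"delta_rot": [0, 0, 0.012], "delta_pos": [-10, -2, -1], "gripper": -1}, {"delta_rot": [0, 0, 0], "delta_pos": [-15, 0, 0], "gripper": -1}, {"delta_rot": [0, 0, 0], "delta_pos": [-15, 0, 0], "gripper": -1}, {"delta_rot": [0, 0, 0], "delta_pos": [-15, 0, 0], "gripper": -1}, {"delta_rot": [0, 0, 0], "delta_pos": [-15, 0, 0], "gripper": -1}, {"delta_rot": [0, 0, 0], "delta_pos": [-12, 0, 0], "gripper": -1}, {"delta_rot": [0, 0, 0], "delta_pos": [0, 0, 0], "gripper": -1}]'

```text
time_s: 5.63
ee_pos: [0.6032, -0.0673, 0.2653]
orientation: [0.102, 3.139, 0.003]
ft_force: [0.1, -0.0, -2.8]
finger_gap: 0.271
```

```bash
python3 -c "
from h import *
go((.678,-.0825),.263,85.5)"
```

```text
t 5.63 tcp [ 0.6032 -0.0673  0.2653] yaw 86.27 tilt z [ 0.001  0.002 -1.   ] gap 0.271 F [ 0.14 -0.05 -2.77]
delta mm [-75.6 -10.3   2.4] |d| 76.3
rot [0.0017 0.001  0.0134] d after rot [-75.7  -9.3   2.3]
```

Request:
servo_tool --series '[{"delta_rot": [0, 0, 0.02], "delta_pos": [-6, -9, 1], "gripper": -1}, {"delta_rot": [0, 0, 0], "delta_pos": [-14, -3, 0], "gripper": -1}, {"delta_rot": [0, 0, 0], "delta_pos": [-14, 0, 0], "gripper": -1}, {"delta_rot": [0, 0, 0], "delta_pos": [-14, 0, 0], "gripper": -1}, {"delta_rot": [0, 0, 0], "delta_pos": [-14, 0, 0], "gripper": -1}, {"delta_rot": [0, 0, 0], "delta_pos": [-10, 0, 0], "gripper": -1}, {"delta_rot": [0, 0, 0], "delta_pos": [0, 0, 0], "gripper": -1}]'

```text
time_s: 6.22
ee_pos: [0.6755, -0.0822, 0.2644]
orientation: [0.129, 3.139, 0.004]
ft_force: [-0.5, 0.1, -3.4]
finger_gap: 0.275
```

```bash
python3 -c "
from h import *
go((.678,-.0825),.23,85.5)
im,d,p=cam('side');cv2.imwrite('pics/s2.png',cv2.resize(im[90:260,170:400],None,fx=3,fy=3))"
```

```text
t 6.22 tcp [ 0.6755 -0.0822  0.2644] yaw 85.3 tilt z [ 0.     0.002 -1.   ] gap 0.275 F [-0.45  0.11 -3.4 ]
delta mm [-2.5 -0.1 34.4] |d| 34.5
rot [ 0.0023 -0.     -0.0036] d after rot [-2.5 -0.1 34.4]
```

View pics/s2.png

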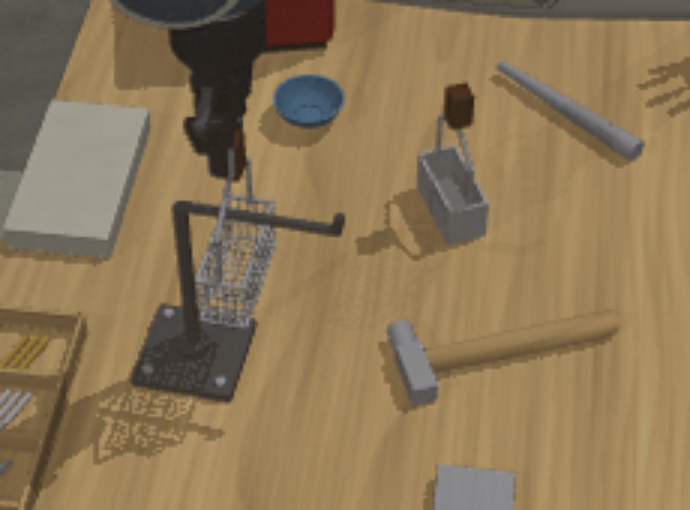

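The side view shows the basket at the arm's post end near (235,260), with the arm crossing at handle height around (250,215), between rim and peak. Next I'll lower until the hook carries the weight.

Request:
servo_tool --series '[{"delta_rot": [0, 0, 0], "delta_pos": [-2, 0, 10], "gripper": -1}, {"delta_rot": [0, 0, 0], "delta_pos": [0, 0, 10], "gripper": -1}, {"delta_rot": [0, 0, 0], "delta_pos": [0, 0, 8], "gripper": -1}, {"delta_rot": [0, 0, 0], "delta_pos": [0, 0, 4], "gripper": -1}, {"delta_rot": [0, 0, 0], "delta_pos": [0, 0, 2], "gripper": -1}]'

```text
time_s: 6.68
ee_pos: [0.6747, -0.0813, 0.2289]
orientation: [0.128, 3.138, 0.005]
ft_force: [0.9, 0.4, -2.2]
finger_gap: 0.274
```

```bash
python3 -c "
from h import *
go((.678,-.0825),.226,85.5)"
```

```text
t 6.68 tcp [ 0.6747 -0.0813  0.2289] yaw 85.35 tilt z [ 0.001  0.003 -1.   ] gap 0.274 F [ 0.86  0.36 -2.25]
delta mm [-3.4 -0.9  2.9] |d| 4.6
rot [ 0.003   0.0008 -0.0027] d after rot [-3.4 -0.9  2.9]
```

Request:
servo_tool --series '[{"delta_rot": [0, 0, 0], "delta_pos": [-3, 0, 2], "gripper": -1}, {"delta_rot": [0, 0, 0], "delta_pos": [0, 0, 2], "gripper": -1}, {"delta_rot": [0, 0, 0], "delta_pos": [0, 0, 0], "gripper": -1}]'

```text
time_s: 6.93
ee_pos: [0.6772, -0.0816, 0.2248]
orientation: [0.127, 3.138, 0.004]
ft_force: [-0.5, -0.4, -1.4]
finger_gap: 0.276
```

```bash
python3 -c "
from h import *
go((.678,-.0825),.226,85.5)"
```

```text
t 6.93 tcp [ 0.6772 -0.0816  0.2248] yaw 85.35 tilt z [ 0.001  0.003 -1.   ] gap 0.276 F [-0.52 -0.35 -1.41]
delta mm [-0.9 -0.8 -1.2] |d| 1.7
rot [ 0.0027  0.0007 -0.0026] d after rot [-0.9 -0.8 -1.2]
```

Request:
servo_tool --series '[{"delta_rot": [0, 0, 0], "delta_pos": [0, 0, 1.5], "gripper": -1}, {"delta_rot": [0, 0, 0], "delta_pos": [0, 0, 1], "gripper": -1}, {"delta_rot": [0, 0, 0], "delta_pos": [0, 0, 0], "gripper": -1}]'

```text
time_s: 7.18
ee_pos: [0.6776, -0.0818, 0.2248]
orientation: [0.127, 3.135, 0.003]
ft_force: [-0.6, 0.4, -3.0]
finger_gap: 0.269
```

```bash
python3 -c "
from h import *
go((.678,-.0825),.226,85.5)"
```

```text
t 7.18 tcp [ 0.6776 -0.0818  0.2248] yaw 85.36 tilt z [ 0.004  0.002 -1.   ] gap 0.269 F [-0.58  0.42 -3.05]
delta mm [-0.5 -0.7 -1.2] |d| 1.4
rot [ 0.0024  0.0041 -0.0024] d after rot [-0.5 -0.7 -1.2]
```

Request:
servo_tool --series '[{"delta_rot": [0, 0, 0], "delta_pos": [0, 0, 3], "gripper": -1}, {"delta_rot": [0, 0, 0], "delta_pos": [0, 0, 3], "gripper": -1}]'

```text
time_s: 7.35
ee_pos: [0.6781, -0.0821, 0.2241]
orientation: [0.126, 3.129, 0.002]
ft_force: [-6.5, 3.3, 13.8]
finger_gap: 0.275
```

```bash
python3 -c "
from h import *
go((.678,-.0825),.226,85.5)"
```

```text
t 7.35 tcp [ 0.6781 -0.0821  0.2241] yaw 85.4 tilt z [ 0.01   0.001 -1.   ] gap 0.275 F [-6.49  3.35 13.76]
delta mm [ 0.  -0.4 -1.9] |d| 2.0
rot [ 0.0014  0.0102 -0.0017] d after rot [ 0.  -0.4 -1.9]
```

The hook now carries the basket, with the force reversed to +14 N. I'll ease off, open, and rise straight up.

Request:
servo_tool --series '[{"delta_rot": [0, -0.008, 0], "delta_pos": [0, 0, -0.5], "gripper": -1}, {"delta_rot": [0, 0, 0], "delta_pos": [0, 0, 0], "gripper": -0.2}, {"delta_rot": [0, 0, 0], "delta_pos": [0, 0, 0], "gripper": 0.2}, {"delta_rot": [0, 0, 0], "delta_pos": [0, 0, 0], "gripper": 0.4}, {"delta_rot": [0, 0, 0], "delta_pos": [0, 0, 0], "gripper": 0.6}, {"delta_rot": [0, 0, 0], "delta_pos": [0, 0, 0], "gripper": 0.6}, {"delta_rot": [0, 0, 0], "delta_pos": [0, 0, 0], "gripper": 0.6}]'

```text
time_s: 7.93
ee_pos: [0.6794, -0.0824, 0.2261]
orientation: [0.125, 3.116, 0.001]
ft_force: [1.2, 0.2, -0.5]
finger_gap: 0.801
```

```bash
python3 - <<'E'
from h import *
go((.678,-.0825),.32,85.5)
im,d,p=cam('wrist'); W=wcloud(d,p).reshape(-1,3); c=im.reshape(-1,3).astype(int)
s=(abs(W[:,0]-.676)<.03)&(abs(W[:,1]+.082)<.03)&(W[:,2]>.215)&(W[:,2]<.275)&(c[:,2]>c[:,0]+8)
a=W[s]; print(len(a),a.mean(0).round(4),a.min(0).round(4),a.max(0).round(4))
E
```

```text
t 7.93 tcp [ 0.6794 -0.0824  0.2261] yaw 85.4 tilt z [ 0.023 -0.001 -1.   ] gap 0.801 F [ 1.16  0.16 -0.47]
delta mm [ -0.8  -0.1 -94. ] |d| 94.0
rot [ 0.0013  0.0234 -0.0018] d after rot [  1.4  -0.2 -93.9]
4520 [ 0.6717 -0.0819  0.2487] [ 0.6639 -0.095   0.2176] [ 0.6889 -0.0697  0.2577]
```

The released grip stays on the hook: x 0.6765, y −0.082, top 0.257. Rising now, then on to the small basket.

Request:
servo_tool --series '[{"delta_rot": [0, 0, 0], "delta_pos": [0, 0, -10], "gripper": 0.6}, {"delta_rot": [0, 0, 0], "delta_pos": [0, 0, -20], "gripper": 0.6}, {"delta_rot": [0, 0.01, 0], "delta_pos": [0, 0, -30], "gripper": 0.6}, {"delta_rot": [0, 0.01, 0], "delta_pos": [0, 0, -35], "gripper": 0.6}, {"delta_rot": [0, 0, 0], "delta_pos": [0, 0, 0], "gripper": 1}]'

```text
time_s: 8.4
ee_pos: [0.6755, -0.0831, 0.3248]
orientation: [-0.127, -3.136, 0.0]
ft_force: [0.4, 0.2, 2.8]
finger_gap: 0.918
```

```bash
python3 - <<'E'
from h import *
go((.566,.3305),.25,87.2)
im,d,p=cam('side'); W=cloud(d,p).reshape(-1,3); c=im.reshape(-1,3).astype(int)
for ctr in((.676,-.082),(.566,.3305)):
    s=(abs(W[:,0]-ctr[0])<.03)&(abs(W[:,1]-ctr[1])<.03)&(W[:,2]>.125)&(W[:,2]<.275)&(c[:,2]>c[:,0]+8)&(c.max(1)<95)
    a=W[s]; print(len(a),a.mean(0).round(4),a.min(0).round(4),a.max(0).round(4))
cv2.imwrite('pics/s3.png',cv2.resize(im[90:260,170:400],None,fx=3,fy=3))
E
```

```text
t 8.4 tcp [ 0.6755 -0.0831  0.3248] yaw 85.36 tilt z [-0.003 -0.    -1.   ] gap 0.918 F [0.39 0.22 2.84]
delta mm [142.3 403.4  75.1] |d| 434.3
rot [-0.0004 -0.003  -0.0321] d after rot [129.5 407.7  74.8]
188 [ 0.6744 -0.074   0.2364] [ 0.646  -0.0917  0.1332] [ 0.7045 -0.0646  0.2583]
192 [0.5651 0.3355 0.1491] [0.5536 0.3187 0.1251] [0.5777 0.3447 0.1611]
```

View pics/s3.png

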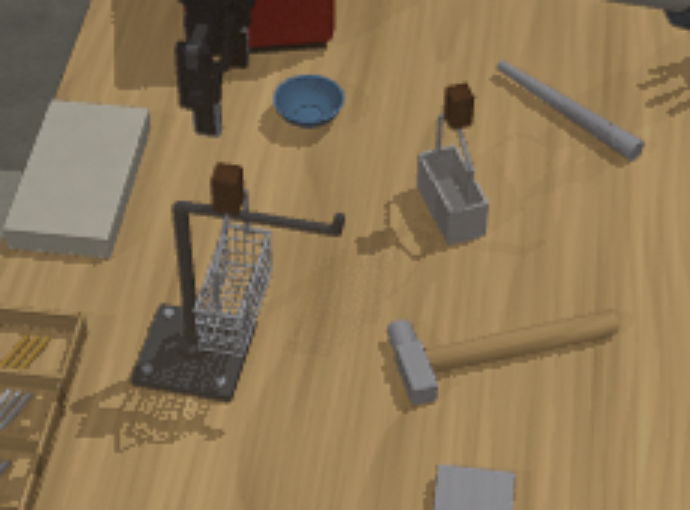

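The large basket hangs with its grip at (228,188) and its basket beneath the arm, upright and well back by the post. Next is the small basket.

Request:
servo_tool --series '[{"delta_rot": [0, 0, -0.016], "delta_pos": [6, 20, 0], "gripper": 1}, {"delta_rot": [0, 0, -0.016], "delta_pos": [11, 36, 0], "gripper": 1}, {"delta_rot": [0, 0, 0], "delta_pos": [12, 38, 0], "gripper": 1}, {"delta_rot": [0, 0, 0], "delta_pos": [12, 38, 3], "gripper": 1}, {"delta_rot": [0, 0, 0], "delta_pos": [12, 38, 3], "gripper": 1}, {"delta_rot": [0, 0, 0], "delta_pos": [12, 38, 3], "gripper": 1}, {"delta_rot": [0, 0, 0], "delta_pos": [12, 38, 3], "gripper": 1}, {"delta_rot": [0, 0, 0], "delta_pos": [12, 38, 3], "gripper": 1}]'

```text
time_s: 9.12
ee_pos: [0.6008, 0.2082, 0.3073]
orientation: [-0.096, -3.135, 0.001]
ft_force: [1.4, -0.1, -0.2]
finger_gap: 1.0
```

```bash
python3 -c "
from h import *
go((.566,.3305),.24,87.2)"
```

```text
t 9.12 tcp [0.6008 0.2082 0.3073] yaw 86.48 tilt z [-0.006 -0.    -1.   ] gap 1.0 F [ 1.42 -0.09 -0.18]
delta mm [ 41.8 120.   67.4] |d| 143.8
rot [-0.0006 -0.0055 -0.0126] d after rot [ 40.7 120.4  67.3]
```

Request:
servo_tool --series '[{"delta_rot": [0, -0.004, -0.012], "delta_pos": [11, 32, 10], "gripper": 1}, {"delta_rot": [0, 0, 0], "delta_pos": [11, 32, 17], "gripper": 1}, {"delta_rot": [0, 0, 0], "delta_pos": [11, 32, 17], "gripper": 1}, {"delta_rot": [0, 0, 0], "delta_pos": [8, 24, 17], "gripper": 1}, {"delta_rot": [0, 0, 0], "delta_pos": [0, 0, 5], "gripper": 1}, {"delta_rot": [0, 0, 0], "delta_pos": [0, 0, 0], "gripper": 1}]'

```text
time_s: 9.62
ee_pos: [0.5587, 0.3441, 0.2377]
orientation: [-0.061, -3.138, 0.001]
ft_force: [0.3, 0.0, 0.8]
finger_gap: 1.001
```

```bash
python3 - <<'E'
from h import *
im,d,p=cam('wrist'); W=wcloud(d,p).reshape(-1,3); c=im.reshape(-1,3).astype(int)
go((.566,.3305),.12,87.2)
a=W[(abs(W[:,0]-.566)<.025)&(abs(W[:,1]-.33)<.025)&(W[:,2]>.149)&(W[:,2]<.17)]
print(len(a),a.mean(0).round(4),a.max(0).round(4),cv2.minAreaRect((a[:,:2]*1000).astype(np.float32)))
E
```

```text
t 9.67 tcp [0.5587 0.344  0.2379] yaw 87.75 tilt z [-0.003 -0.    -1.   ] gap 0.998 F [-0.11 -0.46 -0.76]
delta mm [ -8.2 -13.2 117.8] |d| 118.8
rot [-0.0005 -0.0034  0.0097] d after rot [ -8.  -13.1 117.9]
1059 [0.5654 0.3297 0.1564] [0.5787 0.3416 0.1592] ((566.5238647460938, 329.3773498535156), (24.04114532470703, 23.783498764038086), 86.6750717163086)
```

Request:
servo_tool --series '[{"delta_rot": [0, 0, 0.018], "delta_pos": [-8, -14, 0], "gripper": 1}, {"delta_rot": [0, 0, 0], "delta_pos": [0, 0, 15], "gripper": 1}, {"delta_rot": [0, 0, 0], "delta_pos": [0, 0, 15], "gripper": 1}]'

```text
time_s: 9.92
ee_pos: [0.5698, 0.3272, 0.2132]
orientation: [0.095, 3.135, 0.006]
ft_force: [0.4, -0.5, -1.5]
finger_gap: 1.001
```

```bash
python3 -c "
from h import *
go((.5668,.3295),.125,86.8)"
```

```text
t 9.92 tcp [0.5698 0.3272 0.2132] yaw 86.54 tilt z [ 0.005  0.004 -1.   ] gap 1.001 F [ 0.36 -0.46 -1.48]
delta mm [ 3.6  1.8 88.1] |d| 88.2
rot [ 0.004   0.0047 -0.0045] d after rot [ 3.1  2.2 88.2]
```

Request:
servo_tool --series '[{"delta_rot": [0.004, 0.004, 0], "delta_pos": [3, 2, 20], "gripper": 1}, {"delta_rot": [0, 0, 0], "delta_pos": [0, 0, 25], "gripper": 1}, {"delta_rot": [0, 0, 0], "delta_pos": [0, 0, 25], "gripper": 1}, {"delta_rot": [0, 0, 0], "delta_pos": [0, 0, 8], "gripper": 1}, {"delta_rot": [0, 0, 0], "delta_pos": [0, 0, 0], "gripper": 1}]'

```text
time_s: 10.33
ee_pos: [0.5734, 0.3203, 0.1373]
orientation: [0.114, 3.132, 0.005]
ft_force: [0.2, 0.1, 0.9]
finger_gap: 1.0
```

```bash
python3 -c "
from h import *
go((.5668,.3295),.123,86.8)"
```

```text
t 10.33 tcp [0.5734 0.3203 0.1373] yaw 85.82 tilt z [ 0.007  0.003 -1.   ] gap 1.0 F [0.2  0.13 0.87]
delta mm [ 7.3  8.6 14.3] |d| 18.2
rot [ 0.0031  0.0072 -0.0172] d after rot [ 7.1  8.8 14.3]
```

Request:
servo_tool --series '[{"delta_rot": [0.003, 0.007, -0.017], "delta_pos": [8, 9, 8], "gripper": 1}, {"delta_rot": [0, 0, 0], "delta_pos": [0, 0, 5], "gripper": 1}, {"delta_rot": [0, 0, 0], "delta_pos": [0, 0, 0], "gripper": 1}]'

```text
time_s: 10.58
ee_pos: [0.5688, 0.3288, 0.128]
orientation: [0.091, 3.136, 0.004]
ft_force: [-0.6, -0.3, -0.1]
finger_gap: 1.0
```

```bash
python3 -c "
from h import *
go((.5668,.3295),.123,86.8)"
```

```text
t 10.58 tcp [0.5688 0.3288 0.128 ] yaw 86.67 tilt z [ 0.005  0.002 -1.   ] gap 1.0 F [-0.55 -0.29 -0.15]
delta mm [2.1 0.6 5. ] |d| 5.5
rot [ 0.0025  0.0047 -0.0023] d after rot [2.  0.6 5. ]
```

Request:
servo_tool --series '[{"delta_rot": [0.002, 0.004, 0], "delta_pos": [3, 1, 4], "gripper": 1}, {"delta_rot": [0, 0, 0], "delta_pos": [0, 0, 0], "gripper": -1}, {"delta_rot": [0, 0, 0], "delta_pos": [0, 0, 0], "gripper": -1}, {"delta_rot": [0, 0, 0], "delta_pos": [0, 0, 0], "gripper": -1}, {"delta_rot": [0, 0, 0], "delta_pos": [0, 0, 0], "gripper": -1}, {"delta_rot": [0, 0, 0], "delta_pos": [0, 0, 0], "gripper": -1}, {"delta_rot": [0, 0, 0], "delta_pos": [0, 0, 0], "gripper": -1}, {"delta_rot": [0, 0, 0], "delta_pos": [0, 0, 0], "gripper": -1}]'

```text
time_s: 11.25
ee_pos: [0.5674, 0.331, 0.1281]
orientation: [0.091, 3.134, 0.006]
ft_force: [-0.4, -0.2, -0.1]
finger_gap: 0.275
```

```bash
python3 -c "
from h import *
go((.5668,.3295),.245,86.8)"
```

```text
t 11.25 tcp [0.5674 0.331  0.1281] yaw 86.69 tilt z [ 0.006  0.004 -1.   ] gap 0.275 F [-0.44 -0.18 -0.13]
delta mm [-1.000e-01 -1.100e+00 -1.169e+02] |d| 117.0
rot [ 0.0042  0.0057 -0.0019] d after rot [   0.6   -1.5 -116.9]
```

Request:
servo_tool --series '[{"delta_rot": [0, 0, 0], "delta_pos": [0, 0, -15], "gripper": -1}, {"delta_rot": [0, 0, 0], "delta_pos": [0, 0, -30], "gripper": -1}, {"delta_rot": [0, 0, 0], "delta_pos": [0, 0, -35], "gripper": -1}, {"delta_rot": [0, 0, 0], "delta_pos": [0, 0, -35], "gripper": -1}, {"delta_rot": [0, 0, 0], "delta_pos": [0, 0, -20], "gripper": -1}, {"delta_rot": [0, 0, 0], "delta_pos": [0, 0, 0], "gripper": -1}]'

```text
time_s: 11.75
ee_pos: [0.564, 0.3289, 0.2621]
orientation: [-0.092, -3.134, 0.006]
ft_force: [0.3, -0.6, -2.1]
finger_gap: 0.274
```

```bash
python3 -c "
from h import *
go((.500,-.0685),.263,85.5)"
```

```text
t 11.75 tcp [0.564  0.3289 0.2621] yaw 86.63 tilt z [-0.006 -0.003 -1.   ] gap 0.274 F [ 0.27 -0.62 -2.14]
delta mm [  40.5 -400.4    0.9] |d| 402.5
rot [-0.0038 -0.0061  0.0197] d after rot [  32.6 -401.2   -0.9]
```

Request:
servo_tool --series '[{"delta_rot": [0, 0, 0.02], "delta_pos": [4, -15, -1], "gripper": -1}, {"delta_rot": [0, 0, 0], "delta_pos": [4, -30, -1], "gripper": -1}, {"delta_rot": [0, 0, 0], "delta_pos": [4, -38, -1], "gripper": -1}, {"delta_rot": [0, 0, 0], "delta_pos": [4, -38, -1], "gripper": -1}, {"delta_rot": [0, 0, 0], "delta_pos": [4, -38, -1], "gripper": -1}, {"delta_rot": [0, 0, 0], "delta_pos": [4, -38, -1], "gripper": -1}, {"delta_rot": [0, 0, 0], "delta_pos": [4, -38, -1], "gripper": -1}, {"delta_rot": [0, 0, 0], "delta_pos": [4, -38, -1], "gripper": -1}]'

```text
time_s: 12.42
ee_pos: [0.5053, 0.0567, 0.2595]
orientation: [-0.109, -3.119, 0.007]
ft_force: [1.3, -0.2, -2.1]
finger_gap: 0.271
```

```bash
python3 -c "
from h import *
go((.500,-.0685),.263,85.5)"
```

```text
t 12.42 tcp [0.5053 0.0567 0.2595] yaw 85.99 tilt z [-0.021 -0.004 -1.   ] gap 0.271 F [ 1.25 -0.25 -2.13]
delta mm [  -3.4 -125.3   -3. ] |d| 125.3
rot [-0.0052 -0.0204  0.0086] d after rot [  -4.6 -125.2   -3.5]
```

Request:
servo_tool --series '[{"delta_rot": [-0.002, -0.01, 0.008], "delta_pos": [-1, -32, -2], "gripper": -1}, {"delta_rot": [-0.002, -0.01, 0], "delta_pos": [-1, -32, -2], "gripper": -1}, {"delta_rot": [0, 0, 0], "delta_pos": [-1, -30, 0], "gripper": -1}, {"delta_rot": [0, 0, 0], "delta_pos": [-1, -15, 0], "gripper": -1}, {"delta_rot": [0, 0, 0], "delta_pos": [0, 0, 0], "gripper": -1}, {"delta_rot": [0, 0, 0], "delta_pos": [0, 0, 0], "gripper": -1}]'

```text
time_s: 12.92
ee_pos: [0.4938, -0.0638, 0.2582]
orientation: [-0.135, -3.13, 0.002]
ft_force: [0.1, 0.6, -1.6]
finger_gap: 0.271
```

```bash
python3 -c "
from h import *
go((.530,-.071),.260,85.5)
im,d,p=cam('wrist'); W=wcloud(d,p).reshape(-1,3); a=W
a=a[(a[:,2]>.195)&(a[:,2]<.235)&(a[:,0]>.56)&(a[:,0]<.75)&(abs(a[:,1]+.08)<.03)]
for lo in (.56,.58,.6,.62): 
  b=a[(a[:,0]>=lo)&(a[:,0]<lo+.02)]
  if len(b): print(lo,len(b),b.mean(0).round(4),b[:,2].max().round(4))
"
```

```text
t 12.92 tcp [ 0.4938 -0.0638  0.2582] yaw 85.07 tilt z [-0.009 -0.001 -1.   ] gap 0.271 F [ 0.09  0.59 -1.61]
delta mm [-36.7  -4.1  -2.1] |d| 37.0
rot [-0.0016 -0.0086 -0.0074] d after rot [-36.7  -4.4  -1.8]
0.56 240 [ 0.5761 -0.0744  0.2165] 0.2261
0.58 6 [ 0.5828 -0.0719  0.2079] 0.2102
```

Request:
servo_tool --series '[{"delta_rot": [-0.001, -0.008, -0.005], "delta_pos": [-10, -5, -3], "gripper": -1}, {"delta_rot": [0, 0, 0], "delta_pos": [-14, 0, 0], "gripper": -1}, {"delta_rot": [0, 0, 0], "delta_pos": [-10, 0, 0], "gripper": -1}, {"delta_rot": [0, 0, 0], "delta_pos": [0, 0, 0], "gripper": -1}]'

```text
time_s: 13.3
ee_pos: [0.5295, -0.0684, 0.2599]
orientation: [-0.117, -3.138, -0.001]
ft_force: [-1.0, -0.6, -2.2]
finger_gap: 0.273
```

```bash
python3 -c "
from h import *
go((.617,-.078),.260,85.5)"
```

```text
t 13.3 tcp [ 0.5295 -0.0684  0.2599] yaw 85.72 tilt z [-0.001  0.    -1.   ] gap 0.273 F [-0.96 -0.58 -2.19]
delta mm [-88.   -3.1  -0.2] |d| 88.1
rot [ 0.0003 -0.0014  0.0039] d after rot [-88.   -2.8  -0.1]
```

Request:
servo_tool --series '[{"delta_rot": [0, 0, 0.003], "delta_pos": [-10, -3, 0], "gripper": -1}, {"delta_rot": [0, 0, 0], "delta_pos": [-14, -1, 0], "gripper": -1}, {"delta_rot": [0, 0, 0], "delta_pos": [-14, -1, 0], "gripper": -1}, {"delta_rot": [0, 0, 0], "delta_pos": [-14, -1, 0], "gripper": -1}, {"delta_rot": [0, 0, 0], "delta_pos": [-14, -1, 0], "gripper": -1}, {"delta_rot": [0, 0, 0], "delta_pos": [-12, -1, 0], "gripper": -1}, {"delta_rot": [0, 0, 0], "delta_pos": [-6, 0, 0], "gripper": -1}, {"delta_rot": [0, 0, 0], "delta_pos": [0, 0, 0], "gripper": -1}]'

```text
time_s: 13.97
ee_pos: [0.618, -0.0758, 0.2566]
orientation: [-0.104, -3.135, -0.003]
ft_force: [-0.1, 0.6, -1.8]
finger_gap: 0.271
```

```bash
python3 -c "
from h import *
go((.617,-.078),.228,85.5)
im,d,p=cam('side');cv2.imwrite('pics/s4.png',cv2.resize(im[90:260,170:400],None,fx=3,fy=3))"
```

```text
t 13.97 tcp [ 0.618  -0.0758  0.2566] yaw 86.21 tilt z [-0.004  0.002 -1.   ] gap 0.271 F [-0.15  0.58 -1.85]
delta mm [ 0.7 -2.3 28.6] |d| 28.7
rot [ 0.0018 -0.0045  0.0123] d after rot [ 0.8 -2.3 28.6]
```

View pics/s4.png

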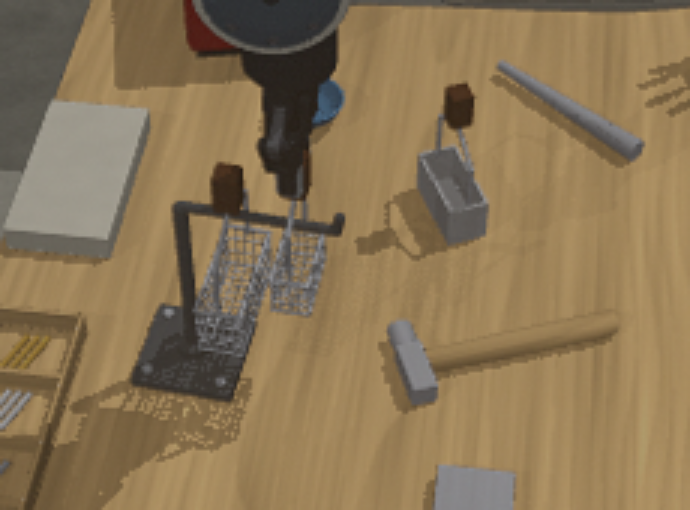

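The small basket at (298,265) is on the arm in front of the large one (grip at (228,188)), with a gap between them. Lowering.

Request:
servo_tool --series '[{"delta_rot": [0.001, -0.004, 0.012], "delta_pos": [0, -2, 6], "gripper": -1}, {"delta_rot": [0, 0, 0], "delta_pos": [0, 0, 8], "gripper": -1}, {"delta_rot": [0, 0, 0], "delta_pos": [0, 0, 8], "gripper": -1}, {"delta_rot": [0, 0, 0], "delta_pos": [0, 0, 5], "gripper": -1}, {"delta_rot": [0, 0, 0], "delta_pos": [0, 0, 2], "gripper": -1}]'

```text
time_s: 14.43
ee_pos: [0.6155, -0.0768, 0.2262]
orientation: [0.122, 3.138, 0.002]
ft_force: [-2.8, 2.4, 9.0]
finger_gap: 0.274
```

```bash
python3 -c "
from h import *
go((.617,-.078),.228,85.5)"
```

```text
t 14.43 tcp [ 0.6155 -0.0768  0.2262] yaw 85.53 tilt z [ 0.001  0.001 -1.   ] gap 0.274 F [-2.84  2.36  9.02]
delta mm [-1.6 -1.  -1.8] |d| 2.7
rot [0.0013 0.0013 0.0006] d after rot [-1.6 -1.  -1.8]
```

Contact at +9 N. Opening.

Request:
servo_tool --series '[{"delta_rot": [0, 0, 0], "delta_pos": [0, 0, -0.5], "gripper": -1}, {"delta_rot": [0, 0, 0], "delta_pos": [0, 0, 0], "gripper": -0.2}, {"delta_rot": [0, 0, 0], "delta_pos": [0, 0, 0], "gripper": 0.2}, {"delta_rot": [0, 0, 0], "delta_pos": [0, 0, 0], "gripper": 0.4}, {"delta_rot": [0, 0, 0], "delta_pos": [0, 0, 0], "gripper": 0.6}, {"delta_rot": [0, 0, 0], "delta_pos": [0, 0, 0], "gripper": 0.6}, {"delta_rot": [0, 0, 0], "delta_pos": [0, 0, 0], "gripper": 0.6}]'

```text
time_s: 15.02
ee_pos: [0.6159, -0.0774, 0.229]
orientation: [0.122, 3.133, 0.001]
ft_force: [0.2, -0.1, 0.7]
finger_gap: 0.795
```

```bash
python3 -c "
from h import *
go((.617,-.078),.32,85.5)"
```

```text
t 15.02 tcp [ 0.6159 -0.0774  0.229 ] yaw 85.53 tilt z [ 0.006  0.    -1.   ] gap 0.795 F [ 0.23 -0.12  0.69]
delta mm [ -1.7  -0.5 -91. ] |d| 91.0
rot [0.0008 0.0058 0.0006] d after rot [ -1.2  -0.5 -91. ]
```

Request:
servo_tool --series '[{"delta_rot": [0, 0, 0], "delta_pos": [0, 0, -10], "gripper": 0.6}, {"delta_rot": [0, 0, 0], "delta_pos": [0, 0, -20], "gripper": 0.6}, {"delta_rot": [0, 0, 0], "delta_pos": [0, 0, -30], "gripper": 0.6}, {"delta_rot": [0, 0, 0], "delta_pos": [0, 0, -35], "gripper": 0.6}, {"delta_rot": [0, 0, 0], "delta_pos": [0, 0, -35], "gripper": 0.6}, {"delta_rot": [0, 0, 0], "delta_pos": [0, 0, 0], "gripper": 0.6}, {"delta_rot": [0, 0, 0], "delta_pos": [0, 0, 0], "gripper": 0.6}]'

```text
time_s: 15.6
ee_pos: [0.6135, -0.0783, 0.3677]
orientation: [0.124, 3.135, -0.001]
ft_force: [1.0, 1.1, -1.6]
finger_gap: 0.803
```

```bash
python3 - <<'E'
from h import *
go((.617,-.078),.32,85.5)
for n in('side','scene'):
    im,d,p=cam(n); W=cloud(d,p).reshape(-1,3); c=im.reshape(-1,3).astype(int)
    for ctr in((.676,-.082),(.616,-.078),(.4915,-.315)):
        h=.205 if ctr[0]>.5 else .11
        s=(abs(W[:,0]-ctr[0])<.022)&(abs(W[:,1]-ctr[1])<.03)&(W[:,2]>h+.016)&(W[:,2]<.275)&(c[:,2]>c[:,0]+8)&(c.max(1)<95)
        a=W[s]; 
        if len(a): print(n,len(a),a.mean(0).round(4),a.min(0).round(4),a.max(0).round(4))
    if n=='side': cv2.imwrite('pics/s5.png',cv2.resize(im[90:260,170:400],None,fx=3,fy=3))
E
```

```text
t 15.6 tcp [ 0.6135 -0.0783  0.3677] yaw 85.48 tilt z [ 0.004 -0.001 -1.   ] gap 0.803 F [ 0.96  1.07 -1.58]
delta mm [-3.3  0.6 47.7] |d| 47.8
rot [-0.0005  0.0044 -0.0004] d after rot [-3.5  0.6 47.7]
side 152 [ 0.6742 -0.0736  0.2437] [ 0.6628 -0.0937  0.2217] [ 0.6883 -0.064   0.2594]
side 155 [ 0.6121 -0.0694  0.2438] [ 0.601  -0.0891  0.2214] [ 0.6256 -0.0601  0.2587]
side 125 [ 0.4918 -0.3087  0.151 ] [ 0.4775 -0.3273  0.1272] [ 0.5062 -0.2948  0.1674]
scene 203 [ 0.6802 -0.0772  0.246 ] [ 0.6676 -0.0942  0.2211] [ 0.6892 -0.0684  0.2601]
scene 194 [ 0.6186 -0.073   0.2455] [ 0.6042 -0.0887  0.2214] [ 0.6272 -0.0644  0.2607]
scene 139 [ 0.4963 -0.3115  0.154 ] [ 0.4767 -0.3315  0.1269] [ 0.5072 -0.2994  0.1701]
```

View pics/s5.png

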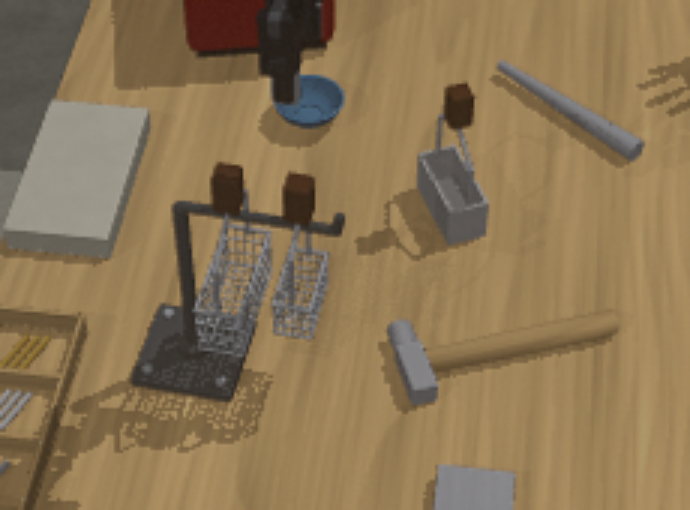

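Both baskets hang upright with their grips at (228,188) and (299,198). The tin is unmoved at (459,105) and the gripper is clear above. Both grip tops are at 0.259 m. Handing in.

```bash
python3 -c "
from station import manip
print(manip.sign_off())"
```

```text
the job is handed in; nothing more can be done
None
```

Both baskets now hang on the hook by their handles: the large one well back by the post and the small one in front of it. The job is handed in at about 16 s of the 64 s allowed; no verdict came back.

**Last checks**
- **Grip positions:** the large grip is at about x +28 mm along the arm and the small one at about −33 mm (seats +28 and −32). Both are within about 4 mm of the arm's line across it.
- **Height and rest:** both grip tops are at about 0.259 m, so the grip centres sit about 34 mm above the arm's centre line (31 mm nominal, 18–44 mm allowed). Both looked upright and still, with a clear gap between them. I did not measure their speed or tilt as numbers.
- **Gripper:** it is open and over 100 mm above the grips. The force readings came back to noise level after each release.
- **Tin:** its measured position is the same as at the start, to within measurement noise.

**Disagreement:** my first two-view fit of the hook's arm put it at z 0.197 m with a −3.2° heading. The depth readings gave about 0.205 m and −4.5°, which match the stated height, so I used those.

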